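# Book out the long extension bar and angle it out of the socket case

## Task

Issue the long extension bar from the open socket case: first book it out by squeezing the bench scanner's trigger right in for a moment and letting it spring all the way back, then take the bar. One end of it lies under the socket tray and it is longer than the gap beside the tray, so angle it out through the gap, leaving the tray and everything else where they are. Finish while still holding the bar in the gripper, still and touching nothing else, all of it at least 10 cm above the rim of the case.

Things in the scene. Friction and masses are not known exactly. Their poses are not given: they have to be found in the camera images.
- case: Open black steel case fixed to the bench, 188 (x) x 393 (y) x 100 mm high; origin: centre of its underside, y along its length, x away from the robot. Walls 4 mm, inside 180 x 385, dark foam floor with its top at z = 32. The tray covers the end from y = +54 to +192. Its open lid lies behind it: x = 95 to 290, sloping from z = 98 down to 40. Bar-code card outside the +y end.
- gap (a point): Middle of the gap beside the tray, at rim height (100 mm above the bench), axes as the case's: the open mouth of the well, 246 mm along y (from the tray's edge at +123 to the case's end wall at -123) by 180 mm along x. The bar is to come out here.
- tray: Lift-out steel tray with twelve chrome sockets, resting loose on ledges in the case's +y end, 176 x 138 mm. Origin: centre of its underside, 78 mm above the bench and 46 mm above the foam; axes as the case's. Tray walls 26 mm high, socket tops up to 43 mm above the underside. It must stay put.
- bar: Long chrome extension bar, 300 mm, about 0.4 kg, lying on the foam along the case. Origin on its axis at mid-length, 43 mm above the bench at the start; x along the bar to the square-drive end, which lies 60 to 75 mm under the tray. Round shank of 13 mm diameter from x = -112 to +116; knurled head, 22 mm diameter, to x = -150; dark collar, 22 mm diameter, x = 116 to 136, then the drive.
- bar_grip (a point): The bar's balance point on its axis, 10 mm from mid-length towards the knurled head; the shank here is 13 mm thick and in the open, a good place to grip across. Axes as the bar's.
- bar_head (a point): Centre of the bar's knurled-head end face (the end in the open, near the case's -y end wall).
- bar_drive (a point): Centre of the bar's square-drive end face (the end under the tray).
- scanner: Black and grey pistol scanner clamped on its side in a stand fixed to the bench. Origin on the bench below where grip meets head. The grip lies level along -x (towards the robot), x = 0 to -127, axis 110 mm up, 30 mm wide (y = -15 to +15; 40 mm beyond x = -97), 34 mm thick up and down. Head and clamp fill x = -7 to +75, up to 145 mm high. Orange trigger on the -y side, facing the case.
- trigger (a joint): Orange trigger, 44 mm long, 22 mm high, hinged about an upright axis at the scanner's x = -12, y = -13 mm, free end towards -x. 0 rad = sprung out, 0.30 = squeezed right in; at trigger_face the spring takes 1 N to start and 5 N right in, and returns it when let go. Over trigger_face and the back of the grip: 44 mm wide at rest, 33 mm squeezed.
- trigger_face (a point): Point on the trigger's outer face, 34 mm from its hinge, where a finger presses; 110 mm above the bench. It moves about 10 mm towards the grip as the trigger goes in. Axes as the scanner's at rest, turning with the trigger.
- short_ext: Short chrome extension, 76 mm long and 20 mm in diameter, lying on the foam beside the front (-x) wall near the case's -y end; origin on its axis, x axis along it. Leave it alone.
- small_bin: Red plastic bin of bolts, 150 x 100 x 75 mm, origin under its centre. Leave it alone.
- carton: Brown and red carton, 120 x 80 x 60 mm, origin under its centre. Leave it alone.
- oil_bottle: Yellow bottle with a red cap, 54 mm in diameter, 120 mm high, origin under its centre. Leave it alone.
- ratchet: Ratchet handle with black grip lying on the bench in front of the case, 230 mm long, 32 mm high, origin near the middle at bench level, x axis along it to the chrome head. Leave it alone.
- big_socket: Large chrome socket standing on the bench, 50 mm in diameter, 50 mm high, origin under its centre. Leave it alone.

How it is judged:
On the way, in this order (a step that is already met when the one before it is completed fails the run):
1. the scanner's trigger is squeezed right in (value of joint trigger above 0.24 rad), for 0.1 s.
2. the trigger has sprung back (value of joint trigger below 0.04 rad), for 0.2 s.
3. the bar is wholly out of the case and held above it (height (world z) of each of bar_head, bar_drive above 0.18 m and contact force between the fingers and bar above 2 N), for 0.2 s.
At the end, for the whole second after the job is handed in: Gripper holds the bar (over 2 N), nearly still (under 0.03 m/s), both ends over 80 mm above the case rim (0.18 m above the bench), clear of case, tray and scanner; trigger out (under 0.05 rad); tray within 15 mm, other loose things within 30 mm of their starts (all of step 3 and contact force between bar and case below 0.2 N and contact force between bar and tray below 0.2 N and contact force between bar and scanner below 0.2 N and linear speed of bar below 0.03 m/s and value of joint trigger below 0.05 rad and distance of tray from where it was at the start of the episode below 0.015 m and distance of each of short_ext, small_bin, carton, oil_bottle, ratchet, big_socket from where it was at the start of the episode below 0.03 m); the arm keeps its last pose, push and grip.
It fails at once if the socket tray was shifted by more than 15 mm (distance of tray from where it was at the start of the episode above 0.015 m).
It fails at once if something else on the bench or in the case was shifted by more than 30 mm (distance of any of short_ext, small_bin, carton, oil_bottle, ratchet, big_socket from where it was at the start of the episode above 0.03 m).
It also fails if it takes over 54 s, if anything falls off the work surface, if the arm or the gripper's body presses on something with over 40 N, if the wrist force passes 120 N, or if a joint passes its speed limit or range.

## Robot

A 7-joint arm with a two-finger parallel gripper is mounted at the origin on the work surface. World frame = base frame: x ahead of the robot, y to its left, z up, the work surface at z = 0. Lengths are in m, angles in rad, forces in N, time in s.
With the tool pointing down it reaches from about 0.425 to 0.875 m from the base axis. Payload 4.7 kg.
Tool frame: the origin (TCP) lies on the centre line of the jaws, within the pads' length; the fingertips stand ahead of it and the grasp point (between the pads) lies 2 mm behind it (nose_length is the z of the fingertips in the tool frame, in m); z points along the fingers, y is the line along which they close (so a half turn about z gives the same grasp; the last joint's range is limited). The gripper opens to 87 mm and grips with 3 to 60 N. Pads are 19 mm wide; open, the fingers measure 117 mm over their backs; the gripper's body (75 mm by 190 mm) begins 51 mm behind the grasp point.
Start: joints at [-1.292, 0.321, -0.07, 1.45, 0.023, 1.371, -0.057], TCP at [0.17, 0.627, 0.24] pointing down, gripper open.
Joint ranges: [-2.86, 2.86], [-0.3, 2.09], [-1.38, 1.24], [0.06, 2.45], [-1.56, 4.7], [0.09, 2.05], [-2.69, 2.69]. Speed limits (rad/s): [2.57, 2.57, 3.14, 3.14, 3.14, 3.14, 3.14].

## Interface

Orientations are given as a rotation vector (axis times angle).
In Python, from bench import * gives the robot as it stands.
- The arm moves only by the tool send_rows, never from a script. Its arguments are lists of equal length, an entry for each row: "xyz": the shift along the tool's x, y, z in mm, a list of three; "dr": the turn, a rotation vector about the tool's x, y, z in rad, a list of three. A call has exactly 10 rows; each row is the pose to reach, as a shift and turn from the pose commanded when the call began, along the tool's axes at that moment; what a row does not reach only later rows make up. A row lasts 1/12 s, in which the tool goes at most 41.7 mm and 7.16 degrees, less where a joint would pass 70% of its speed; a pose out of reach is approached as far as the arm can. A call with a gripper value outside its range is refused whole. "jaw" is the finger opening in mm, from 0 to 87, set as the call begins (left out, the last holds). The fingers move at their own pace and stop on an object; "grip_force" is the grip in N (left out, the last holds). Time passes only in rows, so rows that repeat a pose let the fingers close, or fill a call up. It gives the time, the measured TCP pose, the force, the opening and the grip force at its end, in the units of the state.
- get_state(): the state, without advancing time (a new reading comes with each control period).
- get_image(name): name is "scene" or "top"; returns the picture (480x640x3 uint8, red, green, blue); there is no depth.
- calibration(name): a dict with "vfov" (degrees; the focal length in pixels is half the picture's height over the tangent of half this angle, whatever the lens; pixels are square), "cx", "cy" (the principal point, pixels), "rvec" (rotation vector, rad) and "tvec" (3), from world to camera coordinates, as OpenCV has them. Camera axes: x right, y down, z forward; pixel columns grow to the right and rows downward; lengths in m; the calibration is good to about 2 mm. A picture is of the moment at which its call begins. calibration takes no time and is no camera call.
- close_job(): hands the job in; it is judged then, once.
The state is a dict: "time": time; "joint_positions": joint angles; "qd": joint speeds; "joint_torque": joint torques, N m; "position": TCP position; "tool_rot": TCP orientation; "ft_force": force on the tool from outside, world axes, zero at the start; "torque": the same for the moment, N m; "grip_width": opening from 0.0 (shut) to 1.0 (fully open); "grip_force": force on a finger pad.
Only numpy, scipy, OpenCV 4.12 (cv2) and the standard library are available. Lean on these libraries where they do the work, as an engineer would, in place of code of your own. Each camera call takes 0.05 s, during which the arm holds its last target. There are 200 camera calls.

## Working session

There is one attempt and no reset: what is moved stays moved. The work goes in short steps, Python scripts to look and compute and a tool call to move; the robot and the scene stay as the last step left them, time stands still between calls to the robot, and variables do not carry over. Pictures are saved under pics/ and viewed, at most 10 in all, crops included, and the job is handed in when it is done.

Besides the shell and the picture viewer there is one more tool, called after "Request:" by a JSON object that holds its "op" and its "data", one argument or row to a line. send_rows: Moves the arm, as the interface text tells. Its arguments: {"type":"object","properties":{"xyz":{"type":"array"},"dr":{"type":"array"},"jaw":{"type":"number"},"grip_force":{"type":"number"}},"required":["xyz","dr"]}

```bash
mkdir -p pics
cat > h.py <<'E'
from bench import *
import numpy as np, cv2
from scipy.spatial.transform import Rotation as R
def cam(n):
    c=calibration(n); f=240/np.tan(np.radians(c['vfov'])/2)
    K=np.array([[f,0,c['cx']],[0,f,c['cy']],[0,0,1]]); return K,R.from_rotvec(c['rvec']).as_matrix(),np.array(c['tvec'])
def ray(n,u,v,z):
    K,Rm,t=cam(n); o=-Rm.T@t; d=Rm.T@np.linalg.solve(K,[u,v,1.]); return o+d*(z-o[2])/d[2]
def proj(n,p):
    K,Rm,t=cam(n); q=K@(Rm@np.array(p)+t); return q[:2]/q[2]
def save(n,f):
    im=get_image(n); cv2.imwrite('pics/'+f,cv2.cvtColor(im,cv2.COLOR_RGB2BGR)); return im
E
python3 - <<'E'
from h import *
for n in('scene','top'):
    save(n,n+'0.png'); print(n,calibration(n))
s=get_state(); print(s)
E
ls
```

```text
scene {'vfov': 56.39763473365201, 'cx': 316.62627630213035, 'cy': 241.0545218336568, 'rvec': array([ 2.34038045,  0.70773157, -0.27509065]), 'tvec': array([-0.40696888, -0.11961395,  1.61332366])}
top {'vfov': 50.830183868947756, 'cx': 315.4970227130146, 'cy': 240.318010550604, 'rvec': array([ 2.10653792, -2.13090859,  0.18018998]), 'tvec': array([0.01924908, 0.48656006, 1.24823189])}
{'time': 0.1, 'joint_positions': array([-1.29189605,  0.32173796, -0.07007919,  1.4515422 ,  0.02261683,
        1.37078011, -0.05687126]), 'qd': array([-0.00159028, -0.00081215, -0.00137108, -0.00366393, -0.00109398,
       -0.00111358,  0.00135215]), 'joint_torque': array([ 8.34562866e-05, -4.92573094e+01, -4.05774415e-01, -3.13398063e+01,
       -6.41586701e-02,  3.95536353e-02,  7.53238078e-05]), 'position': array([0.17005047, 0.62689067, 0.23858332]), 'tool_rot': array([-4.14633336e-01, -3.11399590e+00,  2.63451778e-03]), 'ft_force': array([-0.87478455, -0.36328699, -0.30337789]), 'torque': array([0.0396312 , 0.04600019, 0.0021977 ]), 'grip_force': 0.0, 'grip_width': 0.9981581164206176}
h.py
pics
```

View pics/top0.png

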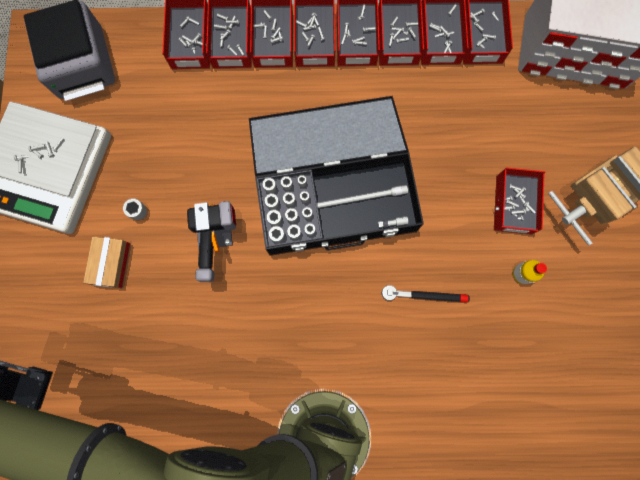

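View pics/scene0.png

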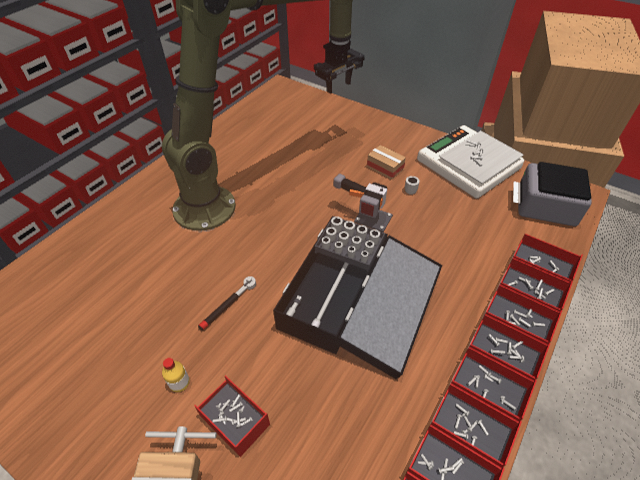

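The top view shows the scanner grip at about (206,258), the orange trigger at (214,241), and the bar running from its head at (402,190) to the tray edge at (317,205). The scene view agrees. I'll take one enlarged crop for pixel-level readings.

Run:
```python
from h import *
im=cv2.imread('pics/top0.png')
c=im[90:290,180:430]; cv2.imwrite('pics/top0c.png',cv2.resize(c,None,fx=3,fy=3,interpolation=cv2.INTER_CUBIC))
hsv=cv2.cvtColor(im,cv2.COLOR_BGR2HSV)
# orange trigger within scanner window
m=cv2.inRange(hsv,(8,200,180),(20,255,255)); m[:200]=0;m[290:]=0;m[:,:185]=0;m[:,245:]=0
v,u=np.nonzero(m); print(len(u),u.min(),u.max(),v.min(),v.max(),u.mean(),v.mean(), ray('top',u.mean(),v.mean(),.121))
# bar shank
g=cv2.inRange(hsv,(0,0,130),(180,60,255)); g[:180]=0;g[215:]=0;g[:,:319]=0;g[:,410:]=0
n,l,st,ce=cv2.connectedComponentsWithStats(g); print(st[1:])
i=1+st[1:,4].argmax(); p=np.argwhere(l==i)[:,::-1].astype(np.float32)
print(cv2.fitLine(p,2,0,.01,.01).ravel(),p[:,0].min(),p[:,0].max())
for q in [(402,190),(318,205)]: print(q,ray('top',*q,.043))
```

```text
56 212 217 204 250 214.01785714285714 241.67857142857142 [0.47243442 0.25759275 0.121     ]
[[319 185  89  22 474]]
[ 9.8333091e-01 -1.8182500e-01  3.6653375e+02  1.9582912e+02] 319.0 407.0
(402, 190) [ 0.61754242 -0.21306786  0.043     ]
(318, 205) [0.58033863 0.00623101 0.043     ]
```

View pics/top0c.png

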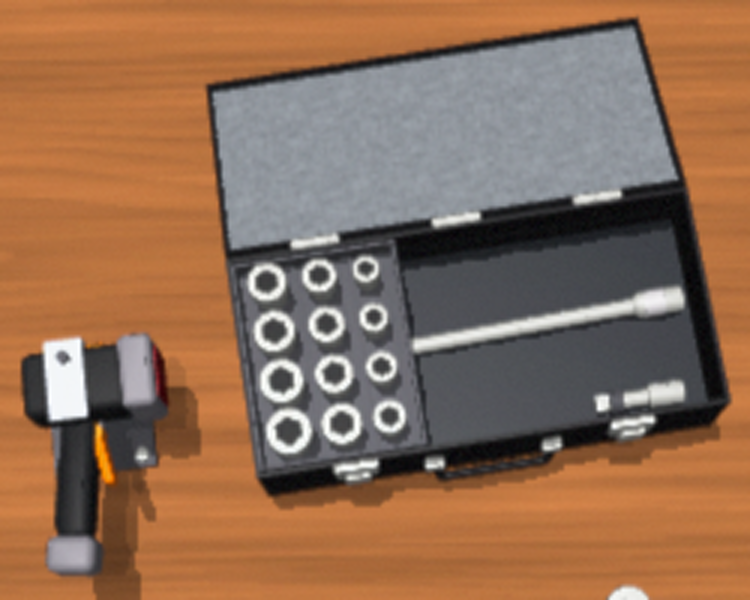

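Crop reading: the grip axis runs from (82,425) to (73,570). The trigger's free end is at (110,480), and the bar goes from its head end at (684,298) to the tray edge at (414,345).

```bash
cat >> h.py <<'E'
def cr(x,y,z): return ray('top',180+x/3,90+y/3,z)
E
python3 - <<'E'
from h import *
import bench; print([k for k in dir(bench) if not k.startswith('_')][:40]); print(get_state().get('nose_length'), getattr(bench,'nose_length',None))
im=cv2.imread('pics/top0.png'); gr=im.max(2)
K,Rm,t=cam('top'); print('cam',-Rm.T@t)
for v in range(236,270,4):
    x=np.nonzero(gr[v,195:222]<75)[0]+195; print(v,x.min(),x.max(),ray('top',x.min()-.0,v,.118).round(4),ray('top',x.max()+1,v,.118).round(4))
print('butt end',cr(73,572,.11),'butt far',cr(74,538,.127))
print('trig end',cr(110,482,.121),'trig root',cr(100,425,.121))
# case rim corners z=.1 : -y/-x corner, +y/-x corner
print('rim',cr(728,402,.1),cr(268,482,.1),cr(683,190,.1))
h=cr(684,298,.043);d=cr(414,345,.043);print('bar',h,d)
e=(d-h)/np.linalg.norm(d-h);print('yaw bar',np.degrees(np.arctan2(e[1],e[0])),'grip',h+e*140,'drive',h+e*300)
s=get_state();print(R.from_rotvec(s['tool_rot']).as_matrix().round(3))
E
```

```text
['MotionError', 'calibration', 'close_job', 'get_image', 'get_state', 'nose_length']
None 0.017
cam [ 0.25040887 -0.00313421  1.31623693]
236 200 221 [0.4874 0.2927 0.118 ] [0.4867 0.2392 0.118 ]
240 200 221 [0.4776 0.2924 0.118 ] [0.4769 0.239  0.118 ]
244 199 221 [0.4678 0.2945 0.118 ] [0.467  0.2387 0.118 ]
248 199 212 [0.4579 0.2942 0.118 ] [0.4575 0.2603 0.118 ]
252 199 212 [0.4481 0.2939 0.118 ] [0.4477 0.26   0.118 ]
256 199 212 [0.4384 0.2936 0.118 ] [0.438  0.2598 0.118 ]
260 199 211 [0.4287 0.2933 0.118 ] [0.4283 0.2619 0.118 ]
264 199 211 [0.419 0.293 0.118] [0.4186 0.2617 0.118 ]
268 201 211 [0.4092 0.2878 0.118 ] [0.4089 0.2614 0.118 ]
butt end [0.37954499 0.28078377 0.11      ] butt far [0.40473402 0.27680315 0.127     ]
trig end [0.45036619 0.25061541 0.121     ] trig root [0.49712085 0.25991414 0.121     ]
rim [ 0.51387775 -0.25072074  0.1       ] [0.45225332 0.12599056 0.1       ] [ 0.69671936 -0.22188882  0.1       ]
bar [ 0.6191156  -0.22873512  0.043     ] [0.58033863 0.00623101 0.043     ]
yaw bar 99.37118023200087 grip [-2.21770418e+01  1.37902851e+02  4.30000000e-02] drive [-4.82297932e+01  2.95767522e+02  4.30000000e-02]
[[-0.965  0.262 -0.   ]
 [ 0.262  0.965 -0.002]
 [-0.    -0.002 -1.   ]]
```

Request:
{"op": "send_rows", "data": {
  "xyz": [
    [-20, -14, 0],
    [-56, -39, 0],
    [-93, -65, 0],
    [-130, -91, 0],
    [-167, -117, 0],
    [-204, -143, 0],
    [-241, -169, 0],
    [-278, -195, 0],
    [-310, -217, 0],
    [-330, -231, 0]
  ],
  "dr": [
    [0, 0, -0.03],
    [0, 0, -0.06],
    [0, 0, -0.09],
    [0, 0, -0.12],
    [0, 0, -0.15],
    [0, 0, -0.18],
    [0, 0, -0.21],
    [0, 0, -0.24],
    [0, 0, -0.26],
    [0, 0, -0.265]
  ],
  "jaw": 87,
  "grip_force": 20
}}

```text
time: 0.93
position: [0.4268, 0.3187, 0.2394]
tool_rot: [0.002, -3.141, -0.0]
ft_force: [1.0, 0.0, 0.2]
grip_width: 1.002
grip_force: 0.0
```

```bash
cat >> h.py <<'E'
def go(p,yaw=None,tilt=0):
    "shift(mm) & turn (tool axes) to world p; yaw=direction of tool y in deg; tilt deg about world axis (tool y)"
    s=get_state(); M=R.from_rotvec(s['tool_rot']); d=M.inv().apply(np.array(p)-s['position'])*1000
    print('t',round(s['time'],2),'pos',s['position'].round(4),'F',s['ft_force'].round(1),'w',round(s['grip_width']*87,1),'g',round(s['grip_force'],1),'qd',abs(s['qd']).max().round(3))
    print('shift',d.round(1),end=' ')
    if yaw is not None:
        a=np.radians(yaw); y=np.array([np.cos(a),np.sin(a),0]); z=np.array([0,0,-1.]); T=R.from_rotvec(y*np.radians(tilt))*R.from_matrix(np.c_[np.cross(y,z),y,z])
        print('turn',(M.inv()*T).as_rotvec().round(3),end='')
    print()
E
python3 - <<'E'
from h import *
go([.462,.2765,.24],90)
print(get_state()['joint_positions'].round(2))
E
```

```text
t 0.93 pos [0.4268 0.3187 0.2394] F [1.  0.  0.2] w 87.2 g 0.0 qd 1.0
shift [-35.2 -42.2  -0.6] turn [ 0.    -0.     0.001]
[-0.85  0.07  0.17  1.75 -0.01  1.32  0.89]
```

Request:
{"op": "send_rows", "data": {
  "xyz": [
    [-10, -12, 0],
    [-24, -29, 0],
    [-33, -40, 0],
    [-35, -42, 5],
    [-35, -42, 25],
    [-35, -42, 50],
    [-35, -42, 75],
    [-35, -42, 100],
    [-35, -42, 118],
    [-35, -42, 127]
  ],
  "dr": [
    [0, 0, 0],
    [0, 0, 0],
    [0, 0, 0],
    [0, 0, 0],
    [0, 0, 0],
    [0, 0, 0],
    [0, 0, 0],
    [0, 0, 0],
    [0, 0, 0],
    [0, 0, 0]
  ]
}}

```text
time: 1.77
position: [0.4584, 0.2786, 0.1092]
tool_rot: [0.003, -3.137, 0.004]
ft_force: [-1.1, -0.5, 0.3]
grip_width: 0.998
grip_force: 0.0
```

Run:
```python
from h import *
go([.462,.2765,.112],90)
im=save('scene','s1.png')
u,v=proj('scene',[.462,.2765,.11]).astype(int);print(u,v)
c=cv2.imread('pics/s1.png')[v-60:v+60,u-80:u+80];cv2.imwrite('pics/s1c.png',cv2.resize(c,None,fx=5,fy=5,interpolation=cv2.INTER_CUBIC))
```

```text
t 1.77 pos [0.4584 0.2786 0.1092] F [-1.1 -0.5  0.3] w 86.8 g 0.0 qd 0.188
shift [-3.6 -2.1 -2.8] turn [-0.003 -0.004  0.002]
355 189
```

View pics/s1c.png

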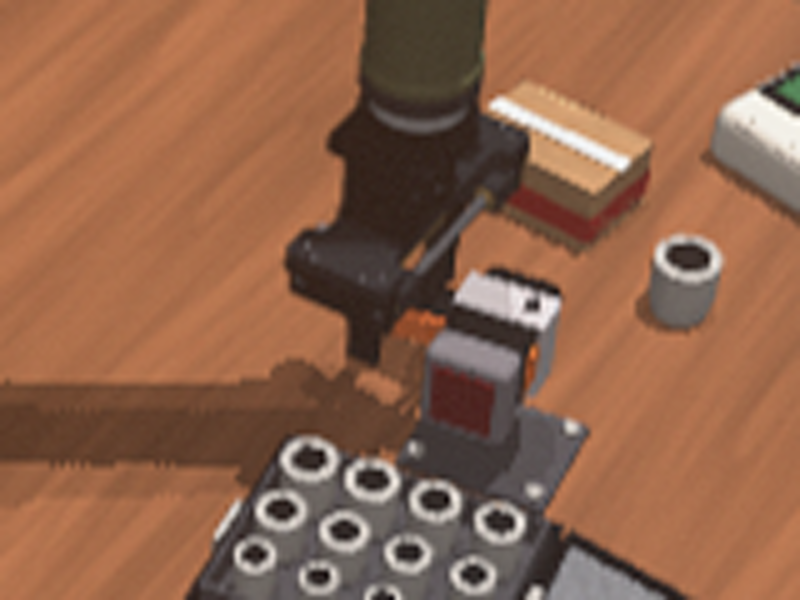

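The fingers straddle the grip: the near finger is at (362,340), left of the orange trigger at (415,325). I'll squeeze now.

Request:
{"op": "send_rows", "data": {
  "xyz": [
    [0, 0, 0],
    [0, 0, 0],
    [0, 0, 0],
    [0, 0, 0],
    [0, 0, 0],
    [0, 0, 0],
    [0, 0, 0],
    [0, 0, 0],
    [0, 0, 0],
    [0, 0, 0]
  ],
  "dr": [
    [0, 0, 0],
    [0, 0, 0],
    [0, 0, 0],
    [0, 0, 0],
    [0, 0, 0],
    [0, 0, 0],
    [0, 0, 0],
    [0, 0, 0],
    [0, 0, 0],
    [0, 0, 0]
  ],
  "jaw": 28,
  "grip_force": 20
}}

```text
time: 2.65
position: [0.4604, 0.278, 0.1123]
tool_rot: [-0.001, -3.14, 0.001]
ft_force: [-3.2, -2.9, 1.4]
grip_width: 0.373
grip_force: 20.0
```

Run:
```python
from h import *
go([.462,.2765,.112],90)
```

```text
t 2.65 pos [0.4604 0.278  0.1123] F [-3.2 -2.9  1.4] w 32.4 g 20.0 qd 0.007
shift [-1.6 -1.5  0.3] turn [-0.001 -0.002 -0.001]
```

Request:
{"op": "send_rows", "data": {
  "xyz": [
    [0, 0, 0],
    [0, 0, 0],
    [0, 0, 0],
    [0, 0, 0],
    [0, 0, 0],
    [0, 0, 0],
    [0, 0, 0],
    [0, 0, 0],
    [0, 0, 0],
    [0, 0, 0]
  ],
  "dr": [
    [0, 0, 0],
    [0, 0, 0],
    [0, 0, 0],
    [0, 0, 0],
    [0, 0, 0],
    [0, 0, 0],
    [0, 0, 0],
    [0, 0, 0],
    [0, 0, 0],
    [0, 0, 0]
  ]
}}

```text
time: 3.48
position: [0.4603, 0.2781, 0.1122]
tool_rot: [-0.001, -3.14, 0.002]
ft_force: [-3.1, -4.6, 1.8]
grip_width: 0.373
grip_force: 20.0
```

Request:
{"op": "send_rows", "data": {
  "xyz": [
    [0, 0, 0],
    [0, 0, 0],
    [0, 0, 0],
    [0, 0, 0],
    [0, 0, 0],
    [0, 0, 0],
    [0, 0, 0],
    [0, 0, 0],
    [0, 0, 0],
    [0, 0, 0]
  ],
  "dr": [
    [0, 0, 0],
    [0, 0, 0],
    [0, 0, 0],
    [0, 0, 0],
    [0, 0, 0],
    [0, 0, 0],
    [0, 0, 0],
    [0, 0, 0],
    [0, 0, 0],
    [0, 0, 0]
  ],
  "jaw": 87
}}

```text
time: 4.32
position: [0.461, 0.279, 0.1127]
tool_rot: [-0.001, 3.141, 0.001]
ft_force: [-0.8, -0.0, 0.7]
grip_width: 0.981
grip_force: 0.0
```

Request:
{"op": "send_rows", "data": {
  "xyz": [
    [0, 0, -10],
    [0, 0, -30],
    [0, 0, -55],
    [0, 0, -80],
    [0, 0, -105],
    [0, 0, -125],
    [0, 0, -135],
    [0, 0, -140],
    [0, 0, -140],
    [0, 0, -140]
  ],
  "dr": [
    [0, 0, 0],
    [0, 0, 0],
    [0, 0, 0],
    [0, 0, 0],
    [0, 0, 0],
    [0, 0, 0],
    [0, 0, 0],
    [0, 0, 0],
    [0, 0, 0],
    [0, 0, 0]
  ]
}}

```text
time: 5.15
position: [0.4606, 0.2784, 0.2516]
tool_rot: [0.0, -3.14, 0.001]
ft_force: [1.5, -0.4, -0.1]
grip_width: 1.002
grip_force: 0.0
```

Run:
```python
from h import *
go([.5963,-.0906,.22],9.4)
im=save('scene','s2.png')
h=cv2.cvtColor(im,cv2.COLOR_RGB2HSV)
b=cv2.imread('pics/scene0.png')
u,v=proj('scene',[.47,.262,.11]).astype(int);print(u,v)
for n,i in(('0',cv2.cvtColor(b,cv2.COLOR_BGR2HSV)),('2',h)):
    m=cv2.inRange(i,(6,190,150),(20,255,255));m=m[v-15:v+15,u-20:u+20];print(n,m.sum()/255,np.argwhere(m).mean(0))
# scene-view check of the bar: gap-side rays at z=.043
for p in ([.6191,-.2287,.043],[.5963,-.0906,.043],[.5803,.0062,.043]): print(proj('scene',p).round(1))
c=cv2.imread('pics/s2.png')[170:370,240:440];cv2.imwrite('pics/s2c.png',cv2.resize(c,None,fx=3,fy=3,interpolation=cv2.INTER_CUBIC))
```

```text
t 5.15 pos [0.4606 0.2784 0.2516] F [ 1.5 -0.4 -0.1] w 87.2 g 0.0 qd 0.019
shift [-135.7 -369.    31.8] turn [-1.000e-03 -0.000e+00  1.407e+00]
355 192
0 0.0 [nan nan]
2 0.0 [nan nan]
[309.2 333.5]
[329.5 294.7]
[342.2 270.3]<stdin>:8: RuntimeWarning: Mean of empty slice.
  ret = um.true_divide(
```

View pics/s2c.png

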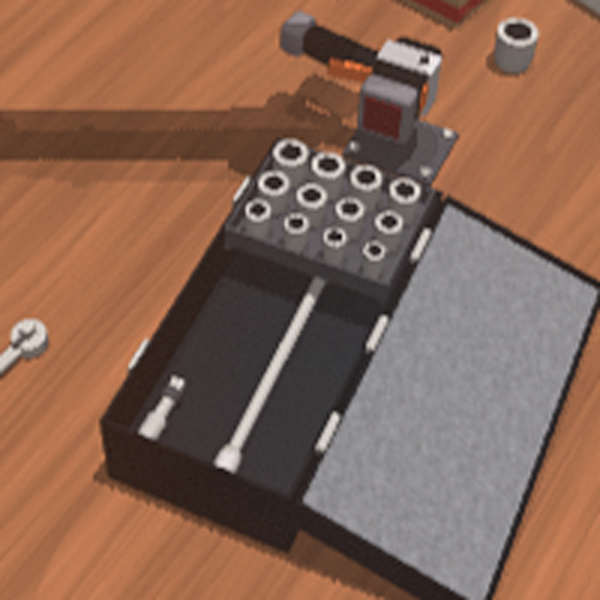

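Trigger is out again (orange strip at (350,66) is clear of the grip). The bar shank lies at crop (270,378), within 1 px of the prediction. Next I'll travel over the well.

Request:
{"op": "send_rows", "data": {
  "xyz": [
    [-7, -20, 0],
    [-19, -52, 0],
    [-32, -87, 0],
    [-45, -122, 0],
    [-58, -157, 0],
    [-71, -192, 0],
    [-84, -227, 0],
    [-97, -262, 0],
    [-109, -297, 0],
    [-118, -322, 0]
  ],
  "dr": [
    [0, 0, 0.08],
    [0, 0, 0.19],
    [0, 0, 0.31],
    [0, 0, 0.43],
    [0, 0, 0.55],
    [0, 0, 0.67],
    [0, 0, 0.79],
    [0, 0, 0.91],
    [0, 0, 1.03],
    [0, 0, 1.15]
  ],
  "jaw": 60
}}

```text
time: 6.03
position: [0.5787, -0.0474, 0.2512]
tool_rot: [-1.72, -2.628, 0.004]
ft_force: [-0.5, -0.5, -0.2]
grip_width: 0.695
grip_force: 0.0
```

Run:
```python
from h import *
go([.5963,-.0906,.13],9.4)
print(get_state()['joint_positions'].round(2))
```

```text
t 6.03 pos [ 0.5787 -0.0474  0.2512] F [-0.5 -0.5 -0.2] w 60.5 g 0.0 qd 0.772
shift [-46.5  -0.9 121.2] turn [-0.002  0.001  0.248]
[-0.46  0.18  0.56  1.63 -0.1   1.36  0.53]
```

Request:
{"op": "send_rows", "data": {
  "xyz": [
    [-15, 0, 5],
    [-30, 0, 15],
    [-42, -1, 30],
    [-46, -1, 50],
    [-46, -1, 75],
    [-46, -1, 98],
    [-46, -1, 113],
    [-46, -1, 121],
    [-46, -1, 121],
    [-46, -1, 121]
  ],
  "dr": [
    [0, 0, 0.08],
    [0, 0, 0.16],
    [0, 0, 0.22],
    [0, 0, 0.248],
    [0, 0, 0.248],
    [0, 0, 0.248],
    [0, 0, 0.248],
    [0, 0, 0.248],
    [0, 0, 0.248],
    [0, 0, 0.248]
  ]
}}

```text
time: 6.87
position: [0.5967, -0.0858, 0.1311]
tool_rot: [-2.021, -2.404, 0.001]
ft_force: [0.8, -0.2, 0.7]
grip_width: 0.69
grip_force: 0.0
```

Run:
```python
from h import *
go([.5963,-.0906,.055],9.4)
im=save('scene','s3.png')
c=cv2.imread('pics/s3.png')[220:360,240:440];cv2.imwrite('pics/s3c.png',cv2.resize(c,None,fx=4,fy=4,interpolation=cv2.INTER_CUBIC))
```

```text
t 6.87 pos [ 0.5967 -0.0858  0.1311] F [ 0.8 -0.2  0.7] w 60.0 g 0.0 qd 0.028
shift [-4.7 -1.1 76.1] turn [-0.001  0.     0.009]
```

View pics/s3c.png

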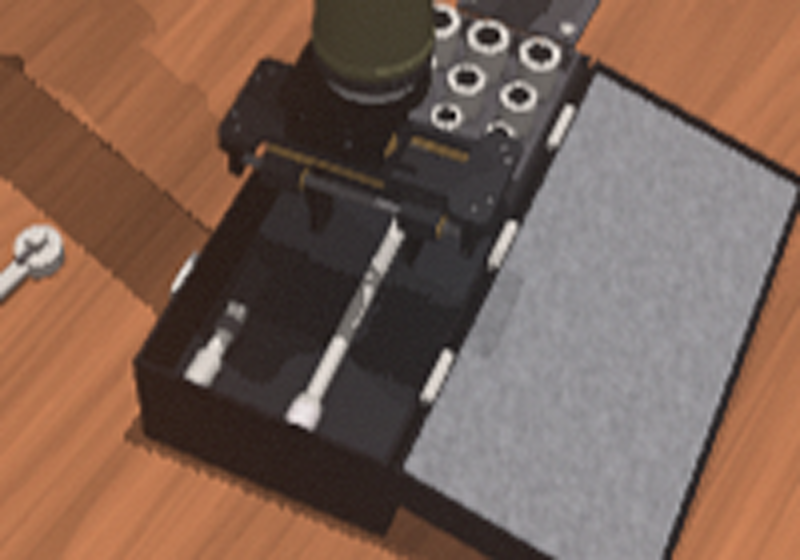

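The jaws straddle the bar: the fingers are at about (318,215) and (470,240), and the shank passes between them. Lowering now.

Request:
{"op": "send_rows", "data": {
  "xyz": [
    [-4, -1, 8],
    [-5, -1, 20],
    [-5, -1, 34],
    [-5, -1, 46],
    [-5, -1, 56],
    [-5, -1, 64],
    [-5, -1, 70],
    [-5, -1, 74],
    [-5, -1, 77],
    [-5, -1, 77]
  ],
  "dr": [
    [0, 0, 0.009],
    [0, 0, 0.009],
    [0, 0, 0.009],
    [0, 0, 0.009],
    [0, 0, 0.009],
    [0, 0, 0.009],
    [0, 0, 0.009],
    [0, 0, 0.009],
    [0, 0, 0.009],
    [0, 0, 0.009]
  ]
}}

```text
time: 7.75
position: [0.5967, -0.0908, 0.0541]
tool_rot: [-2.032, -2.396, 0.0]
ft_force: [-0.6, -0.1, 0.3]
grip_width: 0.691
grip_force: 0.0
```

Run:
```python
from h import *
go([.5963,-.0906,.053],9.4)
```

```text
t 7.75 pos [ 0.5967 -0.0908  0.0541] F [-0.6 -0.1  0.3] w 60.1 g 0.0 qd 0.011
shift [ 0.2 -0.4  1.1] turn [-0. -0. -0.]
```

No contact yet. Closing on the bar.

Request:
{"op": "send_rows", "data": {
  "xyz": [
    [0, 0, 0],
    [0, 0, 0],
    [0, 0, 0],
    [0, 0, 0],
    [0, 0, 0],
    [0, 0, 0],
    [0, 0, 0],
    [0, 0, 0],
    [0, 0, 0],
    [0, 0, 0]
  ],
  "dr": [
    [0, 0, 0],
    [0, 0, 0],
    [0, 0, 0],
    [0, 0, 0],
    [0, 0, 0],
    [0, 0, 0],
    [0, 0, 0],
    [0, 0, 0],
    [0, 0, 0],
    [0, 0, 0]
  ],
  "jaw": 0,
  "grip_force": 50
}}

```text
time: 8.58
position: [0.5969, -0.0907, 0.0546]
tool_rot: [2.032, 2.396, 0.0]
ft_force: [0.6, 0.7, 0.3]
grip_width: 0.135
grip_force: 50.0
```

Run:
```python
from h import *
s=get_state(); go([.5963,-.0906,.053],9.4); M=R.from_rotvec(s['tool_rot']).as_matrix(); print(M.round(3))
# tilt about the drive end, then slide along the bar; bar contact 11mm ahead of TCP (tool z), bar axis +-tool x
# drive end in tool frame: pick sign so that it points to +y
sx=np.sign(M[1,0]); D=np.array([sx*160,0,11.])
for a in (2,4,6,8,10,12,14):
    Q=R.from_rotvec([0,-sx*np.radians(a),0]).as_matrix()   # try: drive down/head up
    P=D-Q@D
    print(a,'sx',sx,P.round(1),'dr_y',round(-sx*np.radians(a),3),'dz world of tcp',(M@P)[2].round(1),'dir',(M@Q[:,0]*sx).round(3))
```

```text
t 8.58 pos [ 0.5969 -0.0907  0.0546] F [0.6 0.7 0.3] w 11.8 g 50.0 qd 0.002
shift [ 0.2 -0.6  1.6] turn [ 0. -0.  0.]
[[-0.163  0.987  0.   ]
 [ 0.987  0.163  0.   ]
 [ 0.     0.    -1.   ]]
2 sx 1.0 [ 0.5  0.  -5.6] dr_y -0.035 dz world of tcp 5.6 dir [-0.163  0.986 -0.035]
4 sx 1.0 [  1.2   0.  -11.1] dr_y -0.07 dz world of tcp 11.1 dir [-0.163  0.984 -0.07 ]
6 sx 1.0 [  2.    0.  -16.7] dr_y -0.105 dz world of tcp 16.7 dir [-0.163  0.981 -0.104]
8 sx 1.0 [  3.1   0.  -22.2] dr_y -0.14 dz world of tcp 22.2 dir [-0.162  0.977 -0.139]
10 sx 1.0 [  4.3   0.  -27.6] dr_y -0.175 dz world of tcp 27.6 dir [-0.161  0.972 -0.174]
12 sx 1.0 [  5.8   0.  -33. ] dr_y -0.209 dz world of tcp 33.0 dir [-0.16   0.965 -0.208]
14 sx 1.0 [  7.4   0.  -38.4] dr_y -0.244 dz world of tcp 38.4 dir [-0.159  0.957 -0.242]
```

Request:
{"op": "send_rows", "data": {
  "xyz": [
    [0, 0, -2],
    [0.5, 0, -7],
    [1, 0, -12],
    [2, 0, -18],
    [3, 0, -23],
    [4, 0, -29],
    [6, 0, -34],
    [7, 0, -39],
    [7.4, 0, -39.4],
    [7.4, 0, -39.4]
  ],
  "dr": [
    [0, -0.005, 0],
    [0, -0.035, 0],
    [0, -0.07, 0],
    [0, -0.105, 0],
    [0, -0.14, 0],
    [0, -0.175, 0],
    [0, -0.209, 0],
    [0, -0.235, 0],
    [0, -0.244, 0],
    [0, -0.244, 0]
  ]
}}

```text
time: 9.42
position: [0.5953, -0.0821, 0.0934]
tool_rot: [1.904, 2.25, -0.234]
ft_force: [0.3, 0.8, -3.8]
grip_width: 0.132
grip_force: 50.0
```

```bash
cat >> h.py <<'E'
def bar():
    s=get_state(); M=R.from_rotvec(s['tool_rot']).as_matrix(); g=s['position']+M[:,2]*.0115; e=M[:,0]
    print('head',(g-e*.14).round(4),'drive',(g+e*.16).round(4)); return g-e*.14,g+e*.16
E
python3 - <<'E'
from h import *
go([.6,-.09,.09]); H,D=bar()
save('scene','s4.png'); print(proj('scene',H)-[240,220],proj('scene',D)-[240,220])
c=cv2.imread('pics/s4.png')[220:360,240:440];cv2.imwrite('pics/s4c.png',cv2.resize(c,None,fx=4,fy=4,interpolation=cv2.INTER_CUBIC))
E
```

```text
t 9.42 pos [ 0.5953 -0.0821  0.0934] F [ 0.3  0.8 -3.8] w 11.4 g 50.0 qd 0.024
shift [-7.5  3.4  5.4] 
head [ 0.6182 -0.2188  0.116 ] drive [0.57   0.0683 0.0437]
[70.50560779 96.70058143] [109.81998286  35.59467127]
```

View pics/s4c.png

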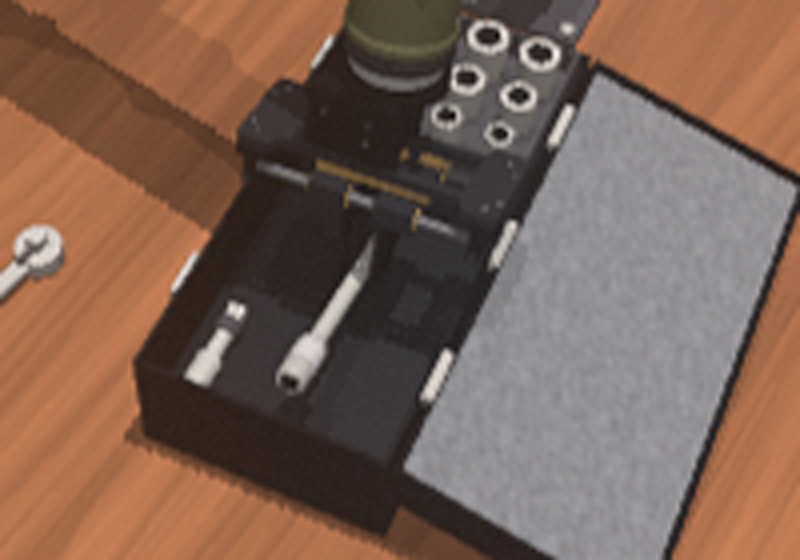

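The head face shows at (290,381), 2 px from the prediction, so the bar is held and tilted and the force reading matches its weight. Sliding it out along its own axis.

Request:
{"op": "send_rows", "data": {
  "xyz": [
    [-4, 0, 0],
    [-12, 0, 0],
    [-23, 0, 0],
    [-36, 0, 0],
    [-49, 0, 0],
    [-62, 0, 0],
    [-75, 0, 0],
    [-86, 0, 0],
    [-93, 0, 0],
    [-95, 0, 0]
  ],
  "dr": [
    [0, 0, 0],
    [0, 0, 0],
    [0, 0, 0],
    [0, 0, 0],
    [0, 0, 0],
    [0, 0, 0],
    [0, 0, 0],
    [0, 0, 0],
    [0, 0, 0],
    [0, 0, 0]
  ]
}}

```text
time: 10.3
position: [0.6107, -0.1768, 0.1175]
tool_rot: [1.908, 2.244, -0.234]
ft_force: [0.7, -0.4, -4.4]
grip_width: 0.134
grip_force: 50.0
```

Run:
```python
from h import *
go([.6,-.09,.09]); H,D=bar()
save('scene','s5.png'); print(proj('scene',H)-[240,220],proj('scene',D)-[240,220])
c=cv2.imread('pics/s5.png')[220:370,240:440];cv2.imwrite('pics/s5c.png',cv2.resize(c,None,fx=4,fy=4,interpolation=cv2.INTER_CUBIC))
```

```text
t 10.3 pos [ 0.6107 -0.1768  0.1175] F [ 0.7 -0.4 -4.4] w 11.6 g 50.0 qd 0.026
shift [91.5  3.4  5.5] 
head [ 0.633  -0.3137  0.1403] drive [ 0.5862 -0.0264  0.0676]
[ 53.59223541 122.10090234] [98.42173272 53.4716109 ]
```

View pics/s5c.png

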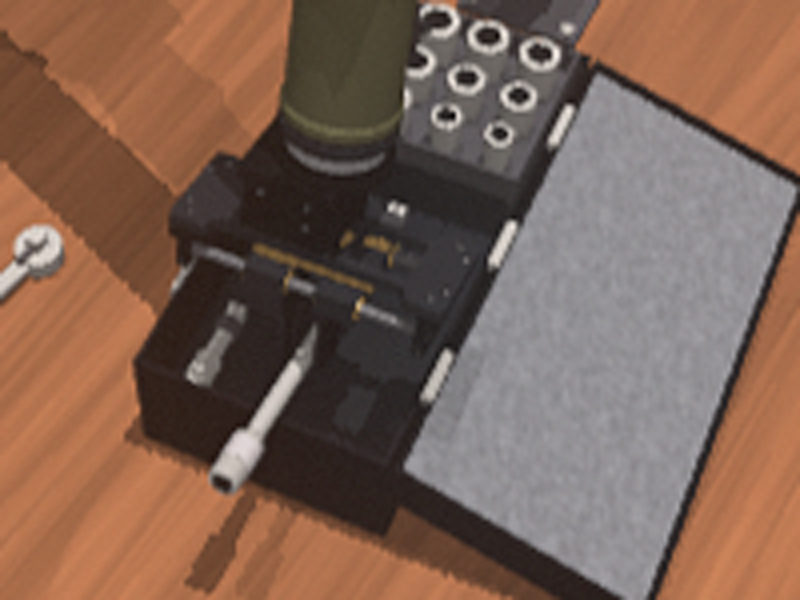

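The head is over the end wall at (225,475). The drive end is at (397,209), clear of the tray edge. Lifting straight up.

Request:
{"op": "send_rows", "data": {
  "xyz": [
    [-5, 0, 0],
    [-13, 0, -6],
    [-22, 0, -22],
    [-30, 0, -44],
    [-37, 0, -70],
    [-44, 0, -98],
    [-51, 0, -126],
    [-58, 0, -154],
    [-64, 0, -175],
    [-66, 0, -184]
  ],
  "dr": [
    [0, 0, 0],
    [0, 0, 0],
    [0, 0, 0],
    [0, 0, 0],
    [0, 0, 0],
    [0, 0, 0],
    [0, 0, 0],
    [0, 0, 0],
    [0, 0, 0],
    [0, 0, 0]
  ]
}}

```text
time: 11.18
position: [0.6152, -0.1946, 0.3159]
tool_rot: [1.903, 2.243, -0.228]
ft_force: [0.1, -0.2, -3.4]
grip_width: 0.133
grip_force: 50.0
```

Request:
{"op": "send_rows", "data": {
  "xyz": [
    [0, 0, 0],
    [0, 0, 0],
    [0, 0, 0],
    [0, 0, 0],
    [0, 0, 0],
    [0, 0, 0],
    [0, 0, 0],
    [0, 0, 0],
    [0, 0, 0],
    [0, 0, 0]
  ],
  "dr": [
    [0, 0, 0],
    [0, 0, 0],
    [0, 0, 0],
    [0, 0, 0],
    [0, 0, 0],
    [0, 0, 0],
    [0, 0, 0],
    [0, 0, 0],
    [0, 0, 0],
    [0, 0, 0]
  ]
}}

```text
time: 12.02
position: [0.6139, -0.1938, 0.3114]
tool_rot: [1.906, 2.247, -0.234]
ft_force: [-1.1, 0.5, -3.3]
grip_width: 0.13
grip_force: 50.0
```

Run:
```python
from h import *
go([.6,-.09,.09]); bar()
save('scene','s6.png')
```

```text
t 12.02 pos [ 0.6139 -0.1938  0.3114] F [-1.1  0.5 -3.3] w 11.3 g 50.0 qd 0.002
shift [155.    3.2 189.6] 
head [ 0.6365 -0.3306  0.3341] drive [ 0.589  -0.0433  0.2616]
```

View pics/s6.png

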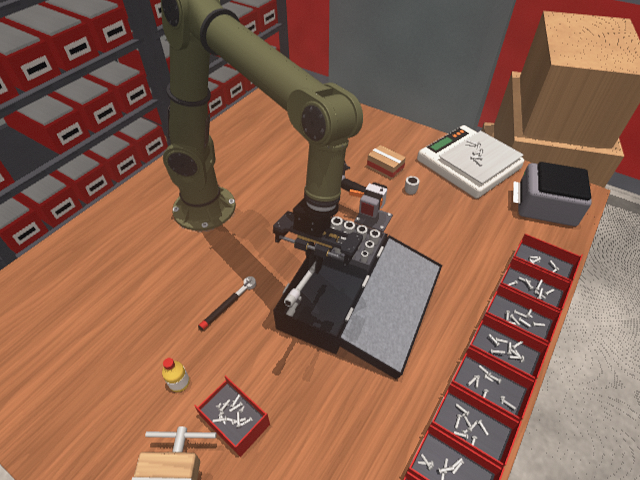

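The bar is held high, with its head at (292,297) and both ends above z = 0.26. The arm is still, and the tray and everything else are in place.

```bash
python3 -c "
from bench import *
print(close_job())"
```

```text
the job is handed in; nothing more can be done
None
```

I squeezed and released the scanner trigger, then angled the bar out through the gap. The job was handed in at about 12 s with the bar held still and both ends above z = 0.26 m; in the last picture the tray and everything else looked in place, and no verdict came back.

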